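# Load the part marker and shut its guard until the latch snaps

## Robot

A 7-joint arm with a two-finger parallel gripper is mounted at the origin on the work surface. World frame = base frame: x ahead of the robot, y to its left, z up, the work surface at z = 0. Lengths are in m, angles in rad, forces in N, time in s.
With the tool pointing down it reaches from about 0.35 to 0.9 m from the base axis. Payload 8.1 kg.
Tool frame: the origin (TCP) lies at the very end of the fingers, on their centre line; the grasp point (between the pads) lies arm.hold_point_z behind it (arm.hold_point_z is the distance from the TCP to the grasp point, in m); z points along the fingers, y is the line along which they close (so a half turn about z gives the same grasp; the last joint's range is limited). The gripper opens to 92 mm and grips with 3 to 60 N. Pads are 19 mm wide; open, the fingers measure 130 mm over their backs; the gripper's body (75 mm by 190 mm) begins 47 mm behind the grasp point.
Start: joints at [1.239, 0.434, 0.025, 1.573, -0.012, 1.134, -0.075], TCP at [0.142, -0.609, 0.227] pointing down, gripper open.
Joint ranges: [-2.62, 2.62], [-0.44, 2.09], [-1.27, 1.32], [0.08, 2.57], [-1.32, 4.46], [0.12, 2], [-2.74, 2.74]. Speed limits (rad/s): [2.22, 2.22, 3.01, 3.01, 3.14, 3.14, 3.14].

## Interface

Orientations are given as a rotation vector (axis times angle).
In Python, from cell import arm, vision, job, cut_out gives the robot as it stands. The module is installed in compiled form; this text tells all that it offers.
- The arm moves only by the tool play_rows, never from a script. Its argument "increments" is text: rows parted by semicolons, each of 5 numbers parted by spaces: the shift along the tool's x, y, z in cm, then the turn about the tool's z in degrees, then the opening, from -1 (shut) to 1 (fully open), so that 0 is half open. A call has 1 to 5 rows; each row shifts and turns the commanded pose from where the row before left it, along the tool's axes as they then stand; what a row does not reach is not made up. A row lasts 1/12 s, in which the tool goes at most 41.7 mm and 7.16 degrees, less where a joint would pass 70% of its speed; a pose out of reach is approached as far as the arm can. A call is refused whole if a number of a shift passes 4.17 or a number of a turn 7.16, either way. A call with a gripper value outside its range is refused whole. The fingers move at their own pace and stop on an object; "grip_force" is the grip in N (left out, the last holds). Time passes only in rows, so rows that do not move let the fingers close. It gives the time, the measured TCP pose, the force, the opening and the grip force at its end, in the units of the state.
- arm.observe(): the state, without advancing time (a new reading comes with each control period).
- vision.get_image(name): name is "side" or "top" or "wrist"; returns a dict with "frame" (384x512x3 uint8, red, green, blue), "z_map" (384x512 float32, m along the optical axis (not along the pixel's ray), 0 where there is no reading), "mtx" (3x3 intrinsics, pixels), "distortion" ([k1, k2, p1, p2, k3] as OpenCV has them; the pictures are not rectified), "cam_to_world" (4x4, takes a point from camera to world coordinates). Camera axes: x right, y up, looking along -z (the intrinsics and any distortion apply to the point x, -y, -z); pixel columns grow to the right and rows downward; lengths in m; the calibration is good to about 2 mm. A picture is of the moment at which its call begins.
- job.sign_off(): hands the job in; it is judged then, once.
Trained networks look in a picture, given as the dict that the camera call returned (one of the last four; its "shot" number tells which), for a name from the list of things; names that differ only in an ending like _2 or _b are one class to them, and where a whole thing is asked for, a point or a joint stands for the part that bears it (a point fixed in the world has none). Each returns a list of dicts, best first, with "confidence" (0 to 1); they miss things now and then, are a little off and sometimes report something else, mostly with a low value. They report only what shows in the picture. A call takes as long as a camera call. They do not tell look-alikes from the thing itself.
- cut_out(query, picture): "mask" (384x512 bool, what is visible of it) and "point" ([row, column] in pixels, amid what is visible of it).
The state is a dict: "clock": time; "joints": joint angles; "dq": joint speeds; "joint_efforts": joint torques, N m; "position": TCP position; "ee_rot": TCP orientation; "force": force on the tool from outside, world axes, zero at the start; "ft_torque": the same for the moment, N m; "width": opening from 0.0 (shut) to 1.0 (fully open); "gripper_force": force on a finger pad.
Only numpy, scipy, OpenCV 4.12 (cv2) and the standard library are available. Lean on these libraries where they do the work, as an engineer would, in place of code of your own. Each camera call takes 0.05 s, during which the arm holds its last target. There are 200 camera calls.

## Task

Set the bare steel flange (not the finished one with the yellow band) in the round nest of the blue part-marking machine so that it sits flat on the bottom, lowering it in and not dropping it. Then push the machine's yellow-framed guard door shut until the sloped latch tongue has snapped in behind its pin and the door stays shut by itself: a steady, gentle push that stops as soon as it has snapped, without slamming the door or forcing it on against its stop. Leave everything else on the bench where it is.

Things in the scene. Friction and masses are not known exactly. Their poses are not given: they have to be found in the camera images.
- flange_mid (a point): The bare steel flange to load, loose, about 0.55 kg, standing on the bench hub upwards: a disc 70 mm across and 12 mm thick, on it a round hub 36 mm across and 34 mm tall, 46 mm in all. This point lies on its axis, half-way up (23 mm above its underside). Grip the hub with the fingertips above the disc (a finger reaching lower meets the disc).
- flange_foot (a point): Centre of the underside of the same bare flange; z up along its axis.
- done_mid (a point): A finished flange of the same size, with a yellow band round its hub: already marked, it stays where it is. This point lies on its axis, 23 mm above its underside.
- machine: Blue part-marking machine, fixed. Origin under the middle of its base, on the bench; x from front (door) to back, y left, z up. Base 330 mm (x) by 370 mm, 45 mm high. On it a guard open at the top, panes to 165 mm above the bench at x -132 and 152, y -170 and 170 mm; doorway in front, y -95 to 105 mm. Column with marking head, 300 mm high, in the back left corner (x over 85, y 20 to 150 mm).
- nest (a point): Centre of the floor of the round nest, in an aluminium block 120 by 120 mm behind the doorway; 67 mm above the bench, axes as the machine. The recess is 76 mm wide and 8 mm deep with a 2 mm lead-in; the flange's 70 mm disc goes in flat on this floor. Its centre is 115 mm behind the shut door.
- door (a joint): Angle of the guard door about its upright hinge, rad: about 0 when latched (-0.07 to 0.07, as the latch pin is set by hand), growing as it swings outward to the front; it starts at 0.4 to 0.7. The tongue first touches the pin about 0.09 rad before the latched angle. The door stays where it is left (light friction), but unlatched on the rubber stop it is pushed back out.
- door_hinge (a point): On the door's upright hinge axis, left of the doorway, 106 mm above the bench. Axes of the door: -y from hinge to free edge, -x out of its outer face. Door 200 mm wide, 10 mm thick (axis in its mid-plane), 50 to 163 mm above the bench, 0.55 kg, yellow frame, clear pane. A black pull handle 60 mm up stands 25 mm out; above 70 mm the outer face is flat and clear.
- door_push (a point): A good place to push: on the flat outer face of the door's yellow frame opposite the latch, 165 mm from the hinge, 125 mm above the bench (38 mm under the door's top edge). -x points out of the door. A push of more than 15 N on the door bends the guard.
- tongue (a joint): How far the sprung latch tongue is pressed into its case, sliding along the door, m: 0 fully out, about 0.009 on top of the pin, 0.013 at most.
- tongue_tip (a point): Tip of the brass sloped tongue, standing out of the black latch case on the door's inner side near its free edge, 184 mm from the hinge, 133 mm above the bench. Its slope faces into the machine, its flat back out. Pushed at door_push, the force is about 5 N at first, 8 to 11 N near the top of the pin, then falls to almost nothing; 3 to 4 mm farther on the tongue snaps out behind the pin.
- pin_nominal (a point): Where the upright steel latch pin (4 mm thick, on a slotted bracket at the right doorpost, 133 mm above the bench) should stand; fixed to the machine, axes alike. The real pin is set by hand up to 12 mm nearer or farther along x.
- stop (a joint): How far the black rubber stop is pressed in by the door, m: 0 free, about 0.002 with the door latched. It sits under the pin on the same bracket, moved with it, and pushes the latched door back against the pin with about 5 N. It meets the door just before the tongue snaps in; past the snap the door can go only about 1 mm before the stop is solid.
- mug: White mug, loose on the bench; not part of the job. Origin at the centre of its underside.
- spray_can: Red-capped spray can, loose on the bench; not part of the job. Origin at the centre of its underside.
- wrench: Steel wrench, loose on the bench; not part of the job. Origin at the centre of its underside.
- screwdriver: Orange screwdriver, loose on the bench; not part of the job. Origin at the centre of its underside.
- carton: Brown carton, loose on the bench; not part of the job. Origin at the centre of its underside.
- tape_measure: Yellow tape measure, loose on the bench; not part of the job. Origin at the centre of its underside.
There are look-alikes about, which are no part of the job. Leave any orange look-alike of the part that bears flange_mid alone.

How it is judged:
By the outcome, as a careful person would: the job done as asked, in the order asked, and still so for the second after the job is handed in, with the robot touching nothing.
It also fails if it takes over 72 s, if anything falls off the work surface, if the arm or the gripper's body presses on something with over 40 N, if the wrist force passes 120 N, or if a joint passes its speed limit or range.

## Working session

There is one attempt and no reset: what is moved stays moved. The work goes in short steps, Python scripts to look and compute and a tool call to move; the robot and the scene stay as the last step left them, time stands still between calls to the robot, and variables do not carry over. Pictures are saved under pics/ and viewed, at most 10 in all, crops included, and the job is handed in when it is done.

Besides the shell and the picture viewer there is one more tool, called by a JSON object that holds its "api" and its "payload", one argument or row to a line. play_rows: Moves the arm, as the interface text tells. Its arguments: {"type":"object","properties":{"increments":{"type":"string"},"grip_force":{"type":"number"}},"required":["increments"]}

```bash
mkdir -p pics; cat > h.py <<'E'
import numpy as np, cv2
from cell import arm, vision, job, cut_out
from scipy.spatial.transform import Rotation as R
def cloud(p):
    z=p["z_map"]; h,w=z.shape
    v,u=np.mgrid[0:h,0:w]
    q=cv2.undistortPoints(np.stack([u,v],-1).reshape(-1,1,2).astype(np.float64),np.array(p["mtx"]),np.array(p["distortion"])).reshape(h,w,2)
    c=np.stack([q[...,0]*z,-q[...,1]*z,-z,np.ones_like(z)],-1)
    W=(c@np.array(p["cam_to_world"]).T)[...,:3]
    W[z<=0]=np.nan
    return W
def save(p,n): cv2.imwrite(f"pics/{n}.png",p["frame"][...,::-1])
E
python3 - <<'E'
from h import *
ims=[]
for n in ["side","top"]:
    p=vision.get_image(n); W=cloud(p); ims.append(p["frame"])
    for q in ["flange_mid","done_mid","machine","door","nest","tongue_tip","door_push","door_hinge","pin_nominal","mug","spray_can","carton"]:
        try:
            for d in cut_out(q,p)[:3]:
                r,c=map(int,d["point"]); print(n,q,round(d["confidence"],2),r,c,np.round(np.nanmedian(W[d["mask"]],0),3),d["mask"].sum())
        except Exception as e: print(q,e)
    np.savez(n,W=W,f=p["frame"])
    print(np.round(p["cam_to_world"],3).tolist())
cv2.imwrite("pics/a.png",cv2.resize(np.vstack(ims),(768,1152))[:,:,::-1][:576]); cv2.imwrite("pics/b.png",cv2.resize(ims[1],(800,600))[:,:,::-1])
s=arm.observe(); print(s); print(arm.hold_point_z)
E
```

```text
side flange_mid 0.84 153 272 [ 0.578 -0.211  0.013] 280
side flange_mid 0.57 181 333 [ 0.317 -0.172  0.014] 305
side done_mid 0.47 130 315 [ 0.503 -0.413  0.015] 224
side done_mid 0.42 159 303 [ 0.465 -0.254  0.013] 275
side machine 0.7 178 196 [0.702 0.107 0.089] 13980
side door 0.57 195 252 [0.488 0.09  0.11 ] 1792
side nest 0.65 177 201 [0.701 0.107 0.09 ] 13830
side tongue_tip 0.45 179 194 [0.703 0.108 0.09 ] 13836
side door_push 0.7 194 253 [0.489 0.089 0.109] 1807
side door_hinge 0.78 197 248 [0.489 0.091 0.11 ] 1808
side pin_nominal 0.88 177 196 [0.703 0.108 0.091] 13683
side spray_can 0.59 99 291 [ 0.611 -0.435  0.113] 813
side carton 0.82 274 151 [0.598 0.471 0.059] 2070
[[-0.867, 0.347, -0.357, -0.053], [-0.498, -0.589, 0.637, 1.046], [0.01, 0.73, 0.683, 1.176], [0.0, 0.0, 0.0, 1.0]]
top flange_mid 0.81 254 323 [ 0.327 -0.179  0.014] 368
top flange_mid 0.73 181 338 [ 0.582 -0.218  0.014] 325
top flange_mid 0.71 211 347 [ 0.472 -0.261  0.016] 308
top done_mid 0.57 198 393 [ 0.508 -0.417  0.015] 353
top machine 0.77 135 249 [0.709 0.082 0.053] 13053
top machine 0.43 199 249 [
[... 823 characters left out ...]
rray([ 1.23936488,  0.43448   ,  0.02498695,  1.57315209, -0.01161322,
        1.13396654, -0.07512653]), 'dq': array([-9.48813013e-05,  3.03495044e-04,  2.91436362e-04, -1.66596084e-04,
        5.63023687e-05, -1.64281799e-03,  5.88468412e-04]), 'joint_efforts': array([ 1.03865423e-03, -6.67676783e+01,  9.84049290e-01, -3.14806759e+01,
       -6.06157794e-02,  3.30419862e-02,  9.87299518e-05]), 'position': array([ 0.14177542, -0.60876082,  0.22677269]), 'ee_rot': array([3.12093613e+00, 3.58485084e-01, 5.08163926e-05]), 'force': array([-0.27536035,  0.52944486,  0.00665034]), 'ft_torque': array([-0.01116418,  0.05667707, -0.00795068]), 'gripper_force': 0.0, 'width': 1.001246007968396}
0.0188
```

View pics/a.png

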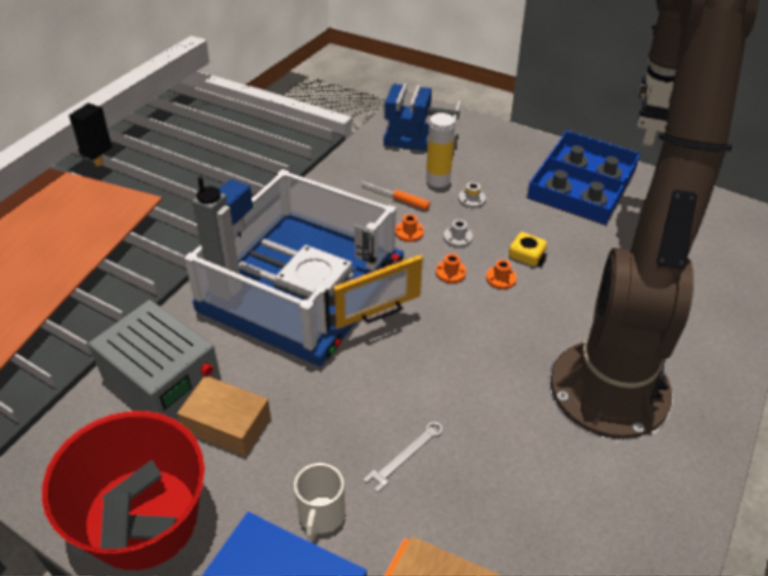

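View pics/b.png

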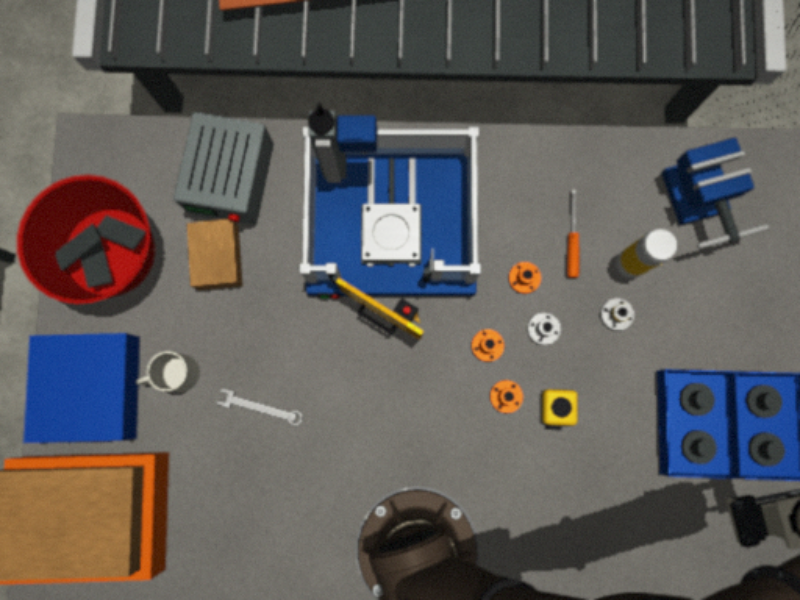

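Side picture: the bare grey flange is at about (459,232), the banded one at (472,193), and the oranges are look-alikes. In the top picture the bare one is at (545,328) and the nest at (390,232). The door stands open from the hinge at (338,283) to its free edge at (420,333). Next I measure these.

```bash
python3 - <<'E'
from h import *
def circ(P):
    A=np.c_[2*P[:,:2],np.ones(len(P))]; s=np.linalg.lstsq(A,(P[:,:2]**2).sum(1),rcond=None)[0]
    return s[:2],np.sqrt(s[2]+s[:2]@s[:2])
for n in ["side","top"]:
    d=np.load(n+".npz"); W=d["W"]; f=d["f"].astype(int)
    for c in [(.468,-.258),(.508,-.415)]:
        m=np.hypot(W[...,0]-c[0],W[...,1]-c[1])<.048
        P=W[m]; H=P[P[:,2]>.04]; D=P[(P[:,2]>.006)&(P[:,2]<.02)]
        C=f[m&(W[...,2]>.02)]
        print(n,c,"hub",len(H),np.round([*cv2.minEnclosingCircle(H[:,:2].astype(np.float32))[0],*np.median(H,0)],4),"disc",len(D),np.round([*cv2.minEnclosingCircle(D[:,:2].astype(np.float32))[0],cv2.minEnclosingCircle(D[:,:2].astype(np.float32))[1],np.median(D[:,2])],4),"bg",np.round(C.mean(0)),"max",np.round(np.nanmax(P[:,2]),4), 'bench',np.round(np.median(P[P[:,2]<.005][:,2]),4))
    x,y,z=W[...,0],W[...,1],W[...,2]
    # yellow door frame
    hsv=cv2.cvtColor(d["f"],cv2.COLOR_RGB2HSV)
    m=(hsv[...,0]>15)&(hsv[...,0]<35)&(hsv[...,1]>120)&(x>.38)&(x<.6)&(y>-.1)&(y<.2)&(z>.04)
    P=W[m]; top=P[P[:,2]>.15]
    print("door",len(P),len(top)); 
    for Q in (P,top):
        if len(Q)>10:
            l=cv2.fitLine(Q[:,:2].astype(np.float32),cv2.DIST_HUBER,0,.01,.01).ravel(); t=(Q[:,:2]-l[2:])@l[:2]
            print(np.round(l,3),np.round(l[2:]+l[:2]*t.min(),3),np.round(l[2:]+l[:2]*t.max(),3), np.round(Q[:,2].max(),3))
    # machine: bounding rect of base + guard tops
    m=(x>.5)&(x<.95)&(y>-.16)&(y<.34)&(z>.035)&(z<.06)
    r=cv2.minAreaRect(W[m][:,:2].astype(np.float32)); print("base",m.sum(),r)
    m=(x>.5)&(x<.95)&(y>-.16)&(y<.34)&(z>.155)&(z<.172)
    r=cv2.minAreaRect(W[m][:,:2].astype(np.float32)); print("guard",m.sum(),r)
    m=(x>.55)&(x<.8)&(y>-.05)&(y<.2)&(z>.062)&(z<.08)
    r=cv2.minAreaRect(W[m][:,:2].astype(np.float32)); print("block",m.sum(),r,np.percentile(W[m][:,2],[5,25,50,75,95]))
E
```

```text
side (0.468, -0.258) hub 54 [ 0.4721 -0.2635  0.4698 -0.2617  0.0455] disc 138 [ 0.4686 -0.2599  0.0412  0.0112] bg [116. 110. 107.] max 0.0539 bench -0.0008
side (0.508, -0.415) hub 52 [ 0.5069 -0.4236  0.5055 -0.4204  0.0454] disc 121 [ 0.5054 -0.4161  0.045   0.0117] bg [124. 112.  94.] max 0.0533 bench -0.0006
door 908 316
[0.509 0.861 0.498 0.109] [0.436 0.004] [0.54 0.18] 0.168
[0.51  0.86  0.505 0.118] [0.437 0.004] [0.54  0.177] 0.168
base 3433 ((0.6830050349235535, 0.07645739614963531), (0.36163032054901123, 0.36698389053344727), 2.358795404434204)
guard 1191 ((0.6806088089942932, 0.07218589633703232), (0.3598959743976593, 0.36435946822166443), 1.1113049983978271)
block 973 ((0.6410567760467529, 0.08122216165065765), (0.16842272877693176, 0.2460155487060547), 3.374539375305176) [0.06404668 0.068178   0.07232145 0.07495803 0.07757853]
top (0.468, -0.258) hub 93 [ 0.4754 -0.2634  0.4744 -0.2619  0.0466] disc 235 [ 0.4671 -0.2582  0.0471  0.0126] bg [144. 143. 140.] max 0.0545 bench 0.0001
top (0.508, -0.415) hub 89 [ 0.5109 -0.4246  0.512  -0.4245  0.0467] disc 237 [ 0.5098 -0.415   0.047   0.0123] bg [139. 137. 128.] max 0.054 bench 0.0002
door 432 242
[0.512 0.859 0.498 0.102] [0.441 0.006] [0.545 0.181] 0.173
[0.507 0.862 0.492 0.088] [0.443 0.005] [0.544 0.177] 0.173
base 6809 ((0.6807563304901123, 0.07386118918657303), (0.34680622816085815, 0.36513590812683105), 1.319528341293335)
guard 1244 ((0.6815813779830933, 0.07493751496076584), (0.3590761423110962, 0.35628974437713623), 1.4969770908355713)
block 1237 ((0.6791079044342041, 0.07965696603059769), (0.23547297716140747, 0.24300657212734222), 3.5375449657440186) [0.06419334 0.06935673 0.07360618 0.07653059 0.07930054]
```

```bash
cat >> h.py <<'E'
def plan(goal,yaw=None,say=True):
    "tool shift (cm) to world goal, after a turn (deg) to world yaw of tool x"
    s=arm.observe(); M=R.from_rotvec(s["ee_rot"]).as_matrix(); y0=np.degrees(np.arctan2(M[1,0],M[0,0]))
    turn=0 if yaw is None else (y0-yaw+180)%360-180
    M=M@R.from_euler("z",turn,degrees=True).as_matrix()
    d=100*M.T@(np.array(goal)-s["position"])
    print("yaw",round(y0,2),"turn",round(turn,2),"shift cm",np.round(d,2),"pos",np.round(s["position"],4),"tilt",np.round(M[:,2],4),"t",round(s["clock"],2),"F",np.round(s["force"],2),"w",round(s["width"],3),"gf",s["gripper_force"])
E
python3 - <<'E'
from h import *
plan([.43,-.262,.25],0)
p=vision.get_image("wrist"); T=np.array(p["cam_to_world"]); s=arm.observe(); M=R.from_rotvec(s["ee_rot"]).as_matrix()
print(np.round(M.T@(T[:3,3]-s["position"]),4)); print(np.round(M.T@T[:3,:3],3)); print(p["mtx"])
E
```

```text
yaw 13.11 turn 13.11 shift cm [ 28.82 -34.68  -2.33] pos [ 0.1418 -0.6088  0.2268] tilt [ 0.e+00 -1.e-04 -1.e+00] t 1.3 F [-0.28  0.53  0.01] w 1.001 gf 0.0
[ 0.0777 -0.     -0.1586]
[[-0.     0.956  0.294]
 [ 1.     0.001 -0.001]
 [-0.002  0.294 -0.956]]
[[309.97571235   0.         253.14019658]
 [  0.         309.97571235 185.37761533]
 [  0.           0.           1.        ]]
```

{"api": "play_rows", "payload": {
  "increments": "0 0 0 6.55 1; 0 0 0 6.55 1; 2.7 -2.9 0 0 1; 2.7 -2.9 0 0 1; 2.7 -2.9 0 0 1"
}}

```text
clock: 1.77
position: [0.2231, -0.5209, 0.2266]
ee_rot: [3.141, -0.003, -0.0]
force: [0.1, -0.3, 0.8]
width: 1.001
gripper_force: 0.0
```

{"api": "play_rows", "payload": {
  "increments": "2.7 -2.9 0 0 1; 2.7 -2.9 0 0 1; 2.7 -2.9 0 0 1; 2.7 -2.9 0 0 1; 2.7 -2.9 0 0 1"
}}

```text
clock: 2.18
position: [0.3588, -0.3752, 0.227]
ee_rot: [3.141, -0.0, 0.001]
force: [-0.0, -0.2, 0.6]
width: 0.999
gripper_force: 0.0
```

{"api": "play_rows", "payload": {
  "increments": "2.7 -2.9 0 0 0.4; 2.7 -2.9 0 0 0.4; 2.7 -2.9 0 0 0.4; 0 0 0 0 0.4; 0 0 0 0 0.4"
}}

```text
clock: 2.6
position: [0.4406, -0.2873, 0.2268]
ee_rot: [-3.141, -0.009, -0.001]
force: [-0.4, -0.3, -0.3]
width: 0.716
gripper_force: 0.0
```

```bash
cat >> h.py <<'E'
def ell(p,mask,z):
    "centre of mask's ellipse -> world at height z"
    c=max(cv2.findContours(mask.astype(np.uint8),cv2.RETR_EXTERNAL,cv2.CHAIN_APPROX_NONE)[0],key=cv2.contourArea)
    e=cv2.fitEllipse(c); return pix(p,e[0],z),e
def pix(p,uv,z):
    q=cv2.undistortPoints(np.array([[uv]],float),np.array(p["mtx"]),np.array(p["distortion"])).ravel()
    T=np.array(p["cam_to_world"]); r=T[:3,:3]@[q[0],-q[1],-1]; return T[:3,3]+r*(z-T[2,3])/r[2]
E
python3 - <<'E'
from h import *
plan([.472,-.262,.1],0)
p=vision.get_image("wrist"); W=cloud(p); save(p,"w1")
for d in cut_out("flange_mid",p)[:3]:
    m=d["mask"]; print(d["confidence"],d["point"],m.sum())
    P=W[m]; H=P[(P[:,2]>.042)&(P[:,2]<.05)]; print(len(H), np.round(np.median(H,0),4) if len(H) else "", [np.round(v,4) for v in cv2.minEnclosingCircle(H[:,:2].astype(np.float32))] if len(H) else "")
    print("disc z12",*ell(p,m,.012))
    if len(H):
        hm=m&(W[...,2]>.042)&(W[...,2]<.05); print("hub z46",*ell(p,hm,.046))
E
```

```text
yaw 0.32 turn 0.32 shift cm [ 3.13 -2.52 12.69] pos [ 0.4406 -0.2873  0.2268] tilt [ 8.e-04  5.e-04 -1.e+00] t 2.6 F [-0.43 -0.34 -0.34] w 0.716 gf 0.0
0.95 [162.0, 135.8] 2480
761 [ 0.4322 -0.1462  0.0463] [array([ 0.4319, -0.1452]), np.float64(0.0184)]
disc z12 [ 0.4334443  -0.14643255  0.012     ] ((139.0241241455078, 162.0612335205078), (53.87984085083008, 56.78913879394531), 117.22927856445312)
hub z46 [ 0.43234386 -0.14608078  0.046     ] ((128.43206787109375, 169.6116485595703), (28.936769485473633, 31.75338363647461), 125.67900085449219)
0.93 [28.1, 196.1] 3261
1043 [ 0.5829 -0.2256  0.0466] [array([ 0.5835, -0.2251]), np.float64(0.0181)]
disc z12 [ 0.58311495 -0.22563541  0.012     ] ((197.52232360839844, 30.86823272705078), (61.418922424316406, 65.746337890625), 156.40318298339844)
hub z46 [ 0.58326212 -0.22540117  0.046     ] ((191.5288543701172, 24.497142791748047), (34.47265625, 36.905723571777344), 169.5769805908203)
0.8 [221.9, 179.5] 528
0  
disc z12 [ 0.35165871 -0.17681697  0.012     ] ((168.17324829101562, 222.8906707763672), (9.966758728027344, 39.32355880737305), 68.78707122802734)
```

View pics/w1.png

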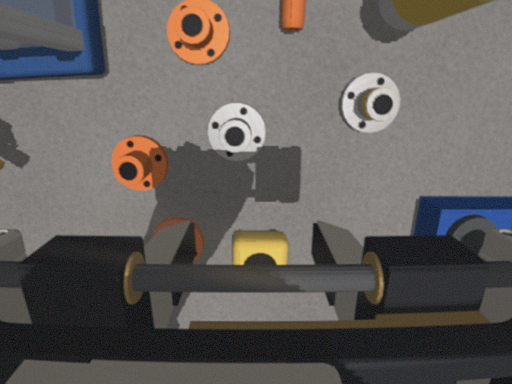

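The bare flange shows at (237,130) with no band. The banded one is at (371,102), and the oranges are at (198,30) and (139,162). I'll fit the bare one's hub and disc from the wrist view.

```bash
python3 - <<'E'
from h import *
p=vision.get_image("wrist"); W=cloud(p)
n=np.hypot(W[...,0]-.474,W[...,1]-.262)
n=np.hypot(W[...,0]-.474,W[...,1]+.262)<.05
hm=n&(W[...,2]>.042)&(W[...,2]<.05); dm=n&(W[...,2]>.009)
print(hm.sum(),np.round(np.median(W[hm],0),4)); print("hub z46",*ell(p,hm,.046)); print("disc",*ell(p,dm,.012)); print(cv2.minEnclosingCircle(W[hm][:,:2].astype(np.float32)), np.median(W[hm][:,2]))
plan([.474,-.263,.06],0)
E
```

```text
840 [ 0.4716 -0.2673  0.0466]
hub z46 [ 0.47149971 -0.26734672  0.046     ] ((231.17054748535156, 133.03085327148438), (31.633224487304688, 32.18239212036133), 148.91957092285156)
disc [ 0.19630396 -0.14633696  0.012     ] ((155.36212158203125, 317.736083984375), (164.61473083496094, 354.6021728515625), 94.65619659423828)
((0.47128987312316895, -0.26728764176368713), 0.017996327951550484) 0.046578629072281885
yaw -0.09 turn -0.09 shift cm [ 3.63 -2.79 16.67] pos [ 0.4378 -0.2908  0.2267] tilt [-5.e-04 -5.e-04 -1.e+00] t 2.75 F [-0.29 -1.24  0.81] w 0.704 gf 0.0
```

{"api": "play_rows", "payload": {
  "increments": "1.7 -1.2 2 0 0.4; 1.7 -1.2 2 0 0.4; 0 0 3.5 0 0.4; 0 0 3.5 0 0.4; 0 0 3 0 0.4"
}}

```text
clock: 3.17
position: [0.4716, -0.267, 0.085]
ee_rot: [3.141, -0.003, -0.001]
force: [-0.2, 0.7, -0.2]
width: 0.696
gripper_force: 0.0
```

{"api": "play_rows", "payload": {
  "increments": "0 0 1.7 0 0.4; 0 0 0 0 0.4; 0 0 0 0 0.4"
}}

```text
clock: 3.42
position: [0.4715, -0.2668, 0.0694]
ee_rot: [-3.141, 0.003, 0.003]
force: [1.0, -0.4, 1.0]
width: 0.695
gripper_force: 0.0
```

```bash
python3 - <<'E'
from h import *
p=vision.get_image("wrist"); W=cloud(p)
n=np.hypot(W[...,0]-.474,W[...,1]+.262)<.05
hm=n&(W[...,2]>.042)&(W[...,2]<.05)
if hm.sum()>30: print("hub z46",*ell(p,hm,.046), hm.sum(),np.median(W[hm][:,2]))
plan([.4715,-.2668,.017],0)
E
```

```text
hub z46 [ 0.47215581 -0.26686284  0.046     ] ((252.2442626953125, 217.30511474609375), (52.81664276123047, 55.0335578918457), 90.99410247802734) 2352 0.046718365324279074
yaw -0.1 turn -0.1 shift cm [-0.11 -0.02  5.35] pos [ 0.4726 -0.2669  0.0705] tilt [ 4.e-04 -6.e-04 -1.e+00] t 3.47 F [-0.04  0.32  0.47] w 0.699 gf 0.0
```

{"api": "play_rows", "payload": {
  "increments": "0 0 2.5 0 0.4; 0 0 1.8 0 0.4; 0 0 1 0 0.4; 0 0 0 0 -0.3; 0 0 0 0 -0.4",
  "grip_force": 35
}}

```text
clock: 3.88
position: [0.4732, -0.2662, 0.0177]
ee_rot: [3.141, -0.001, 0.001]
force: [-1.0, -0.4, 0.5]
width: 0.602
gripper_force: 0.0
```

{"api": "play_rows", "payload": {
  "increments": "0 0 0 0 -0.5; 0 0 0 0 -0.5; 0 0 0 0 -0.5; 0 0 0 0 -0.5; 0 0 0 0 -0.5"
}}

```text
clock: 4.3
position: [0.4734, -0.2661, 0.0178]
ee_rot: [3.141, -0.0, 0.002]
force: [-0.2, 0.9, 8.4]
width: 0.385
gripper_force: 35.0
```

```bash
python3 - <<'E'
from h import *
plan([.4715,-.2668,.2],0)
E
```

```text
yaw -0.0 turn -0.0 shift cm [ -0.16   0.09 -18.22] pos [ 0.4734 -0.2661  0.0178] tilt [ 1.6e-03 -8.0e-04 -1.0e+00] t 4.3 F [-0.16  0.89  8.35] w 0.385 gf 35.001869201660156
```

{"api": "play_rows", "payload": {
  "increments": "0 0 -1 0 -0.5; 0 0 -3 0 -0.5; 0 0 -4 0 -0.5; 0 0 -4 0 -0.5; 0 0 -4 0 -0.5"
}}

```text
clock: 4.72
position: [0.4714, -0.2651, 0.1784]
ee_rot: [-3.141, -0.0, 0.003]
force: [1.4, 0.1, -6.7]
width: 0.389
gripper_force: 35.0
```

{"api": "play_rows", "payload": {
  "increments": "0 0 -4 0 -0.5; 1.2 -3.5 -2 0 -0.5; 1.3 -3.5 -1 0 -0.5; 1.3 -3.5 0 0 -0.5; 1.3 -3.5 0 0 -0.5"
}}

```text
clock: 5.13
position: [0.5234, -0.1245, 0.2478]
ee_rot: [3.141, -0.001, 0.001]
force: [0.3, 0.9, -6.5]
width: 0.382
gripper_force: 35.0
```

{"api": "play_rows", "payload": {
  "increments": "1.3 -3.5 0 0 -0.5; 1.3 -3.5 0 0 -0.5; 1.3 -3.5 0 0 -0.5; 1.3 -3.5 0 0 -0.5; 1.3 -3.5 0 0 -0.5"
}}

```text
clock: 5.55
position: [0.5878, 0.0505, 0.2464]
ee_rot: [3.141, -0.0, -0.003]
force: [1.8, -0.6, -6.5]
width: 0.385
gripper_force: 35.0
```

{"api": "play_rows", "payload": {
  "increments": "1.2 -3.2 0 0 -0.5; 0 0 0 0 -0.5; 0 0 0 0 -0.5; 0 0 0 0 -0.5; 0 0 0 0 -0.5"
}}

```text
clock: 5.97
position: [0.5999, 0.0793, 0.2463]
ee_rot: [3.14, -0.002, -0.002]
force: [0.9, -0.2, -5.4]
width: 0.388
gripper_force: 35.0
```

```bash
python3 - <<'E'
from h import *
plan([.6,.08,.25],0)
p=vision.get_image("wrist"); W=cloud(p); save(p,"w2"); np.savez("w2",W=W,f=p["frame"])
print(arm.observe()["joints"])
m=(W[...,0]>.58)&(W[...,0]<.76)&(W[...,1]>-.02)&(W[...,1]<.18)
print(np.histogram(W[m][:,2],bins=np.arange(.03,.12,.004)))
E
```

```text
yaw -0.09 turn -0.09 shift cm [ 0.01 -0.07 -0.37] pos [0.5999 0.0793 0.2463] tilt [-0.0012 -0.0013 -1.    ] t 5.97 F [ 0.88 -0.21 -5.41] w 0.388 gf 34.998469948768616
[-0.03865207  0.40602758 -0.25798055  1.57724953  0.11039885  1.17364543
 -1.89223547]
(array([   0,    0,    0, 9472, 4015,   83, 1610,  231,   80, 4028,  403,
       9271,   37,   38,   49,   41,   36,   36,   39,   56,   44,   44]), array([0.03 , 0.034, 0.038, 0.042, 0.046, 0.05 , 0.054, 0.058, 0.062,
       0.066, 0.07 , 0.074, 0.078, 0.082, 0.086, 0.09 , 0.094, 0.098,
       0.102, 0.106, 0.11 , 0.114, 0.118]))
```

View pics/w2.png

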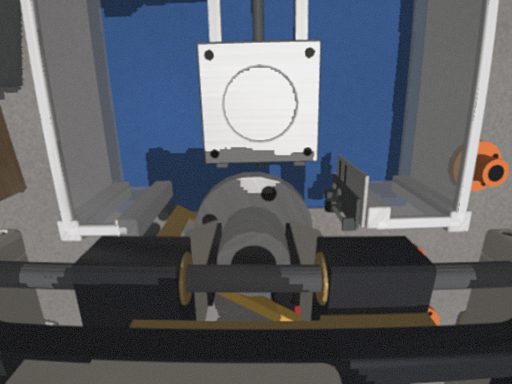

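The nest block spans (198–322, 40–163) with the recess centred at about (260,104). The held flange is at (255,220) and the latch pin bracket near (345,200).

```bash
python3 - <<'E'
from h import *
p=vision.get_image("wrist"); W=cloud(p); x,y,z=W[...,0],W[...,1],W[...,2]
u0=np.mgrid[0:384,0:512]
b=(u0[1]>180)&(u0[1]<340)&(u0[0]<168)
bl=b&(z>.062)&(z<.08); r=cv2.minAreaRect(W[bl][:,:2].astype(np.float32)); print("block",r)
fl=(b&(z>.062)&(z<.0707)).astype(np.uint8)
n,lab,st,ce=cv2.connectedComponentsWithStats(fl); k=1+np.argmax(st[1:,4]); m=lab==k
print("floor z",np.median(z[m]),"rim z",np.median(z[b&(z>.073)&(z<.08)])," med",np.median(W[m],0),m.sum()); print("circ",[np.round(v,4) for v in cv2.minEnclosingCircle(W[m][:,:2].astype(np.float32))]); print("ell",*ell(p,m,.067))
# held flange: hub and disc tops
s=arm.observe(); t=s["position"]
h=(abs(x-t[0])<.06)&(abs(y-t[1])<.06)&(z>t[2]-.04)
H=W[h]; print(np.histogram(H[:,2]-t[2],bins=np.arange(-.04,.06,.005)))
d=h&(abs(z-(t[2]-.006))<.004)&(u0[0]<260); print("disc rel",d.sum(),np.median(z[d])-t[2]); 
D=W[d][:,:2]-t[:2]; 
rim=D[D[:,0]>.02]; print("disc far x max",D[:,0].max(),"y",D[:,1].min(),D[:,1].max())
A=np.c_[2*rim,np.ones(len(rim))]
# guard frame tops
for nm,mm in [("guardtops",(z>.158)&(z<.17)&(x>.5))]:
    G=W[mm]; L=G[(G[:,1]>.2)&(G[:,1]<.3)]; Rr=G[G[:,1]<-.05]
    for Q in (L,Rr):
        if len(Q)>20: l=cv2.fitLine(Q[:,:2].astype(np.float32),cv2.DIST_HUBER,0,.01,.01).ravel(); print(nm,np.round(l,4),np.degrees(np.arctan2(l[1],l[0])),Q[:,0].min(),Q[:,0].max())
# column from top/side clouds
for n in ["top","side"]:
    V=np.load(n+".npz")["W"].reshape(-1,3); C=V[(V[:,0]>.68)&(V[:,0]<.9)&(V[:,1]>.0)&(V[:,1]<.3)&(V[:,2]>.18)&(V[:,2]<.34)]
    print(n,len(C),C.min(0),C.max(0),np.percentile(C,5,axis=0))
E
```

```text
block ((0.6597369909286499, 0.05877223238348961), (0.12882819771766663, 0.14533475041389465), 1.3576220273971558)
floor z 0.06761946654882539 rim z 0.07559045264629971  med [0.66426079 0.07078162 0.06761947] 4118
circ [array([0.6635, 0.0709]), np.float64(0.0382)]
ell [0.66452442 0.07114033 0.067     ] ((259.5374755859375, 103.61711120605469), (70.43067169189453, 72.860595703125), 0.9584676027297974)
(array([   0,    0,    0,    0,   58,  189, 2801, 1067,  296,  395,  514,
        578,  580, 2396,  343,  255,  260,  245,  111]), array([-4.00000000e-02, -3.50000000e-02, -3.00000000e-02, -2.50000000e-02,
       -2.00000000e-02, -1.50000000e-02, -1.00000000e-02, -5.00000000e-03,
       -2.08166817e-17,  5.00000000e-03,  1.00000000e-02,  1.50000000e-02,
        2.00000000e-02,  2.50000000e-02,  3.00000000e-02,  3.50000000e-02,
        4.00000000e-02,  4.50000000e-02,  5.00000000e-02,  5.50000000e-02]))
disc rel 3798 -0.005415817832504416
disc far x max 0.03250497240621941 y -0.03428300406331169 0.032900994442163295
guardtops [0.9996 0.0295 0.6632 0.2388] 1.6923059 0.5528878259628989 0.7463693345216473
guardtops [ 0.9999  0.0145  0.6572 -0.0948] 0.83026886 0.5605623988751139 0.7460410619332842
top 1178 [0.77471637 0.10243579 0.18044109] [0.84170688 0.2274617  0.33990159] [0.77695469 0.10931572 0.21038137]
side 1419 [0.77001248 0.09738202 0.18023336] [0.84151755 0.22967178 0.33946058] [0.77393174 0.11406063 0.18986202]
```

{"api": "play_rows", "payload": {
  "increments": "0 0 0 6.7 -0.5; 0 0 0 6.7 -0.5; 0 0 0 6.6 -0.5; 0 0 0 0 -0.5; 0 0 0 0 -0.5"
}}

```text
clock: 6.48
position: [0.6004, 0.0802, 0.2467]
ee_rot: [3.094, -0.541, 0.0]
force: [-1.0, 0.2, -6.0]
width: 0.378
gripper_force: 35.0
```

```bash
python3 - <<'E'
from h import *
plan([.6659,.0711,.125],-20)
E
```

```text
yaw -19.85 turn 0.15 shift cm [ 6.46 -1.38 12.17] pos [0.6004 0.0802 0.2467] tilt [ 1.e-04 -5.e-04 -1.e+00] t 6.48 F [-0.95  0.18 -5.98] w 0.378 gf 34.9993622303009
```

{"api": "play_rows", "payload": {
  "increments": "2.2 -0.5 0 0 -0.5; 2.2 -0.5 0 0 -0.5; 2.06 -0.38 0 0 -0.5; 0 0 0 0 -0.5; 0 0 2 0 -0.5"
}}

```text
clock: 6.9
position: [0.669, 0.0713, 0.2298]
ee_rot: [-3.092, 0.542, -0.01]
force: [1.5, 0.6, -4.6]
width: 0.386
gripper_force: 35.0
```

{"api": "play_rows", "payload": {
  "increments": "0 0 3 0 -0.5; 0 0 3 0 -0.5; 0 0 2.5 0 -0.5; 0 0 1.5 0 -0.5; 0 0 0 0 -0.5"
}}

```text
clock: 7.32
position: [0.663, 0.0709, 0.1223]
ee_rot: [3.092, -0.54, -0.011]
force: [-1.7, -1.1, -5.9]
width: 0.384
gripper_force: 35.0
```

```bash
python3 - <<'E'
from h import *
plan([.6659,.0711,.1],-20)
p=vision.get_image("wrist"); W=cloud(p); save(p,"w3"); z=W[...,2]
plan([.6659,.0711,.1],-20)
for d in cut_out("flange_mid",p)[:2]:
    print(d["confidence"],d["point"])
t=arm.observe()["position"]
h=(np.hypot(W[...,0]-t[0],W[...,1]-t[1])<.05)&(z>t[2]-.014)&(z<t[2]-.002)
D=W[h]; print(len(D),np.median(D,0)); 
E
```

```text
yaw -19.82 turn 0.18 shift cm [ 0.28 -0.12  2.23] pos [0.663  0.0709 0.1223] tilt [-0.0072 -0.0012 -1.    ] t 7.32 F [-1.69 -1.12 -5.92] w 0.384 gf 34.99869346618652
yaw -19.86 turn 0.14 shift cm [ 0.15 -0.04  2.47] pos [0.6644 0.0713 0.1247] tilt [-4.1e-03 -6.0e-04 -1.0e+00] t 7.37 F [-0.09 -0.03 -6.03] w 0.386 gf 34.99867916107178
0.91 [216.4, 253.0]
3968 [0.6803306  0.06178532 0.11682432]
```

View pics/w3.png

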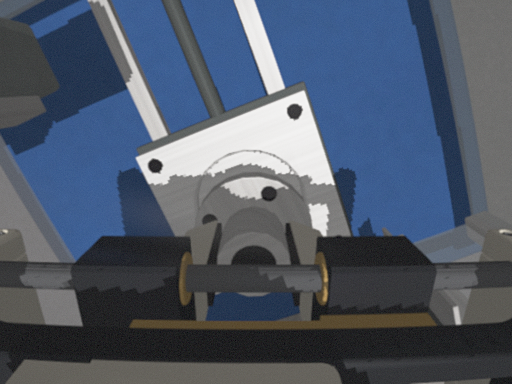

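The flange is above the nest, with the recess arc showing evenly round the disc at (250,155–200). I'll settle and fit both arcs.

{"api": "play_rows", "payload": {
  "increments": "0 0 0 0 -0.5; 0 0 0 0 -0.5; 0 0 0 0 -0.5"
}}

```text
clock: 7.67
position: [0.6669, 0.072, 0.1281]
ee_rot: [-3.093, 0.545, -0.004]
force: [0.1, 0.5, -5.8]
width: 0.386
gripper_force: 35.0
```

```bash
cat > arcs.py <<'E'
from h import *
from scipy.optimize import least_squares
p=vision.get_image("wrist"); W=cloud(p); z=W[...,2]; t=arm.observe()["position"]
def far(lo,hi,cols,r0,r1,rad,zz,name):
    P=[]
    for c in cols:
        r=[r for r in range(r0,r1) if lo<z[r,c]<hi]
        if len(r)>2: P.append(pix(p,(c,r[0]-.5),zz)[:2])
    P=np.array(P)
    f=least_squares(lambda q:np.hypot(*(P-q).T)-rad,t[:2],loss="soft_l1",f_scale=.0005)
    print(name,len(P),np.round(f.x,4),"rms",np.sqrt((f.fun**2).mean())); return f.x
# nest far edge: first floor row below the rim; disc: first row of held disc top
a=far(.060,.0712,range(215,285,2),140,200,.038,.0675,"nest")
b=far(t[2]-.009,t[2]-.003,range(205,302,2),150,240,.035,t[2]-.0058,"disc")
plan([*(t[:2]+a-b),t[2]],-20)
E
python3 arcs.py
```

```text
nest 35 [0.6623 0.0718] rms 0.0002818670646587868
disc 49 [0.665  0.0711] rms 0.0002681633909519072
yaw -19.98 turn 0.02 shift cm [-0.27  0.03 -0.  ] pos [0.6666 0.0719 0.1279] tilt [ 2.e-03  3.e-04 -1.e+00] t 7.72 F [-0.68 -0.61 -5.98] w 0.388 gf 34.99874532222748
```

{"api": "play_rows", "payload": {
  "increments": "-0.2 0 0.8 0 -0.5; 0 0 0.8 0 -0.5; 0 0 0.7 0 -0.5; 0 0 0 0 -0.5; 0 0 0 0 -0.5"
}}

```text
clock: 8.13
position: [0.6634, 0.0724, 0.1024]
ee_rot: [3.093, -0.545, -0.003]
force: [0.1, -0.2, -5.9]
width: 0.383
gripper_force: 35.0
```

{"api": "play_rows", "payload": {
  "increments": "0 0 0 0 -0.5; 0 0 0 0 -0.5; 0 0 0 0 -0.5; 0 0 0 0 -0.5"
}}

```text
clock: 8.47
position: [0.6643, 0.0726, 0.1039]
ee_rot: [-3.094, 0.545, -0.001]
force: [0.0, 0.6, -5.5]
width: 0.387
gripper_force: 35.0
```

```bash
python3 arcs.py; python3 - <<'E'
from h import *
p=vision.get_image("wrist"); cv2.imwrite("pics/w4.png",cv2.resize(p["frame"][120:260,160:350],None,fx=4,fy=4)[...,::-1])
E
```

```text
nest 35 [0.6624 0.0718] rms 0.0002013927270103859
disc 49 [0.6624 0.0717] rms 0.00022932899233473071
yaw -19.99 turn 0.01 shift cm [-0.   -0.02  0.  ] pos [0.6643 0.0726 0.1038] tilt [ 5.e-04  1.e-04 -1.e+00] t 8.52 F [-0.24 -0.17 -6.  ] w 0.384 gf 34.99882757663727
```

View pics/w4.png

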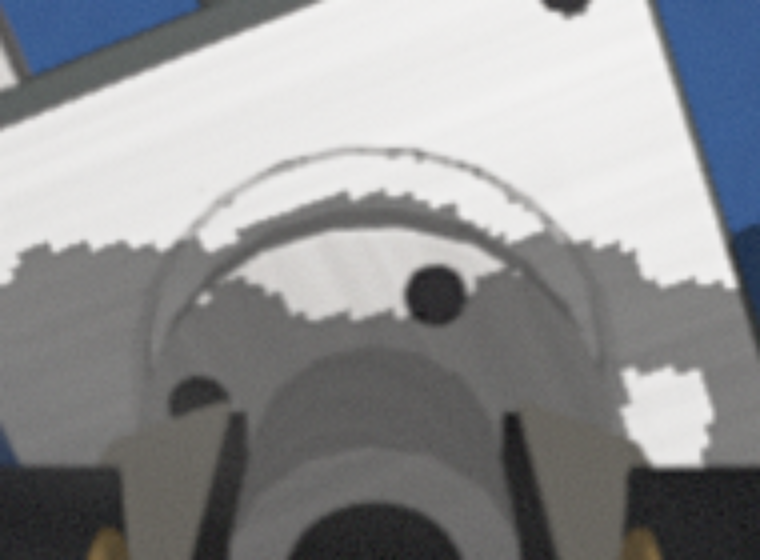

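The disc is concentric with the recess arc (outer arc 150–600, disc 165–590), so I lower it gently.

{"api": "play_rows", "payload": {
  "increments": "0 0 0.4 0 -0.5; 0 0 0.4 0 -0.5; 0 0 0.3 0 -0.5; 0 0 0.2 0 -0.5; 0 0 0.1 0 -0.5"
}}

```text
clock: 8.98
position: [0.6638, 0.0725, 0.0888]
ee_rot: [3.094, -0.545, -0.001]
force: [0.5, -0.6, -6.3]
width: 0.388
gripper_force: 35.0
```

{"api": "play_rows", "payload": {
  "increments": "0 0 0.1 0 -0.5; 0 0 0.1 0 -0.5; 0 0 0.05 0 -0.5; 0 0 0 0 -0.5; 0 0 0 0 -0.5"
}}

```text
clock: 9.4
position: [0.6642, 0.0726, 0.0871]
ee_rot: [-3.094, 0.545, -0.0]
force: [-1.1, -0.5, -5.6]
width: 0.388
gripper_force: 35.0
```

{"api": "play_rows", "payload": {
  "increments": "0 0 0.05 0 -0.5; 0 0 0.05 0 -0.5; 0 0 0.05 0 -0.5; 0 0 0 0 -0.5; 0 0 0 0 -0.5"
}}

```text
clock: 9.82
position: [0.6641, 0.0725, 0.0855]
ee_rot: [3.094, -0.545, -0.0]
force: [0.1, 0.6, -7.0]
width: 0.385
gripper_force: 35.0
```

{"api": "play_rows", "payload": {
  "increments": "0 0 0.05 0 -0.5; 0 0 0 0 -0.5; 0 0 0 0 -0.5"
}}

```text
clock: 10.07
position: [0.6641, 0.0725, 0.085]
ee_rot: [3.094, -0.545, -0.0]
force: [-0.4, 0.7, -6.0]
width: 0.384
gripper_force: 35.0
```

{"api": "play_rows", "payload": {
  "increments": "0 0 0.03 0 -0.5; 0 0 0 0 -0.5; 0 0 0 0 -0.5"
}}

```text
clock: 10.32
position: [0.6641, 0.0726, 0.0849]
ee_rot: [3.094, -0.545, 0.0]
force: [-1.5, -1.2, -3.8]
width: 0.382
gripper_force: 35.0
```

{"api": "play_rows", "payload": {
  "increments": "0 0 0.03 0 -0.5; 0 0 0 0 -0.5; 0 0 0 0 -0.5"
}}

```text
clock: 10.57
position: [0.6641, 0.0725, 0.0849]
ee_rot: [3.094, -0.545, 0.0]
force: [-3.2, -0.6, 2.0]
width: 0.384
gripper_force: 35.0
```

On the floor: the force went from -6 N to +2 N at TCP z 0.0849, which puts the underside at 0.067. Releasing, then rising.

{"api": "play_rows", "payload": {
  "increments": "0 0 0 0 -0.1; 0 0 0 0 0; 0 0 0 0 0.2; 0 0 0 0 0.3; 0 0 0 0 0.4"
}}

```text
clock: 10.98
position: [0.6644, 0.0726, 0.0846]
ee_rot: [-3.094, 0.545, -0.001]
force: [0.1, 0.7, 0.0]
width: 0.666
gripper_force: 0.0
```

{"api": "play_rows", "payload": {
  "increments": "0 0 0 0 0.4; 0 0 -0.5 0 0.4; 0 0 -1 0 0.4; 0 0 -2 0 0.4; 0 0 -3 0 0.4"
}}

```text
clock: 11.4
position: [0.6626, 0.0723, 0.1486]
ee_rot: [3.093, -0.545, -0.006]
force: [1.3, 0.2, 0.2]
width: 0.701
gripper_force: 0.0
```

{"api": "play_rows", "payload": {
  "increments": "0 0 -4 0 0.4; 0 0 -4 0 0.4; -2 0 -2 -6.7 -0.5; -3 0 0 -6.7 -1; -3 0 0 -6.6 -1"
}}

```text
clock: 11.82
position: [0.5868, 0.091, 0.2523]
ee_rot: [-3.14, -0.01, -0.008]
force: [-1.3, -0.1, -1.1]
width: 0.532
gripper_force: 0.0
```

{"api": "play_rows", "payload": {
  "increments": "-3 0 0 0 -1; -3 0 0 0 -1; 0 0 0 0 -1; 0 0 0 0 -1; 0 0 0 0 -1"
}}

```text
clock: 12.23
position: [0.5272, 0.0897, 0.2506]
ee_rot: [-3.141, 0.0, -0.004]
force: [0.1, -0.5, 0.1]
width: 0.171
gripper_force: 0.0
```

```bash
python3 - <<'E'
from h import *
plan([.55,.05,.25],0)
p=vision.get_image("wrist"); W=cloud(p); save(p,"w5"); np.savez("w5",W=W,f=p["frame"]); z=W[...,2]
n=np.hypot(W[...,0]-.663,W[...,1]-.072)<.045
P=W[n]; 
for lo,hi in ((.107,.12),(.0755,.085)):
    Q=P[(P[:,2]>lo)&(P[:,2]<hi)]
    if len(Q)<20: continue
    A=np.c_[Q[:,:2]-Q[:,:2].mean(0),np.ones(len(Q))]; k=np.linalg.lstsq(A,Q[:,2],rcond=None)[0]
    print(lo,len(Q),np.median(Q,0),"slope",k[:2],cv2.minEnclosingCircle(Q[:,:2].astype(np.float32)))
t=vision.get_image("top"); V=cloud(t); np.savez("t2",W=V,f=t["frame"])
s=vision.get_image("side"); np.savez("s2",W=cloud(s),f=s["frame"])
E
```

```text
yaw -0.01 turn -0.01 shift cm [2.28 3.97 0.06] pos [0.5272 0.0897 0.2506] tilt [ 2.3e-03  2.0e-04 -1.0e+00] t 12.23 F [ 0.1  -0.49  0.05] w 0.171 gf 0.0
0.107 1392 [0.6614963  0.07199771 0.11364535] slope [ 0.01022117 -0.00870045] ((0.6616674661636353, 0.07183506339788437), 0.018143467605113983)
0.0755 3191 [0.65334933 0.07478412 0.07935685] slope [ 0.01284736 -0.00121838] ((0.6628753542900085, 0.07200999557971954), 0.04500830918550491)
```

View pics/w5.png

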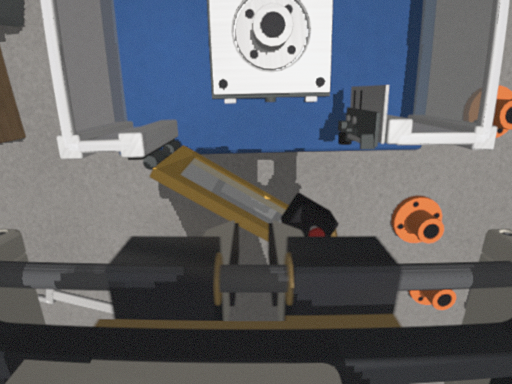

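The flange sits concentric in the nest at (273,25), with its hub top at 0.1136, level to about 1%. The door runs from the hinge at (160,152) to the latch case at (310,212), and the pin bracket is at (365,115). Moving in front of the door with the fingers shut.

{"api": "play_rows", "payload": {
  "increments": "0 0 0 -7.1 -1; -2.8 0.96 0 0 -1; -2.8 0.96 0 0 -1; -2.8 0.96 0 0 -1; -2.8 0.96 0 0 -1"
}}

```text
clock: 12.8
position: [0.4195, 0.0373, 0.2491]
ee_rot: [-3.135, -0.194, 0.001]
force: [-0.4, -0.3, 0.8]
width: 0.003
gripper_force: 0.0
```

{"api": "play_rows", "payload": {
  "increments": "0 0 0 0 -1; 0 0 0 0 -1; 0 0 0 0 -1; 0 0 0 0 -1"
}}

```text
clock: 13.13
position: [0.4212, 0.0383, 0.2496]
ee_rot: [-3.135, -0.195, -0.001]
force: [-0.8, -0.3, 0.0]
width: 0.002
gripper_force: 0.0
```

```bash
python3 - <<'E'
from h import *
plan([.42,.038,.118],7)
for n in ["w5","t2","s2"]:
    d=np.load(n+".npz"); W=d["W"]; x,y,z=W[...,0],W[...,1],W[...,2]
    hsv=cv2.cvtColor(d["f"],cv2.COLOR_RGB2HSV)
    m=(x>.49)&(x<.64)&(y<-.0)&(y>-.06)&(z>.06); Q=W[m]
    if len(Q): print(n,"bracket",len(Q),np.percentile(Q,[1,50,99],axis=0).round(3).tolist(), Q.max(0))
    m=(hsv[...,0]>15)&(hsv[...,0]<35)&(hsv[...,1]>120)&(x>.42)&(x<.6)&(y>-.02)&(y<.2)&(z>.155)&(z<.18); Q=W[m]
    if len(Q)>20:
        l=cv2.fitLine(Q[:,:2].astype(np.float32),cv2.DIST_HUBER,0,.01,.01).ravel(); t=(Q[:,:2]-l[2:])@l[:2]; print(n,len(Q),l[:2],l[2:]+l[:2]*t.min(),l[2:]+l[:2]*t.max())
p=vision.get_image("wrist"); save(p,"w6"); W=cloud(p); x,y,z=W[...,0],W[...,1],W[...,2]; np.savez("w6",W=W,f=p["frame"])
m=(x>.5)&(x<.64)&(y<-.0)&(y>-.06)&(z>.06); Q=W[m]
if len(Q): print("w6",len(Q),np.percentile(Q,[1,50,99],axis=0).round(3).tolist(),Q.max(0))
for q in ["tongue_tip","pin_nominal"]:
    for d in cut_out(q,p)[:2]: print(q,d["confidence"],d["point"],np.nanmedian(W[d["mask"]],0))
E
```

```text
yaw 7.13 turn 0.13 shift cm [-0.14  0.02 13.16] pos [0.4212 0.0383 0.2496] tilt [ 6.e-04  6.e-04 -1.e+00] t 13.13 F [-0.77 -0.3   0.02] w 0.002 gf 0.0
w5 bracket 3520 [[0.557, -0.058, 0.076], [0.578, -0.014, 0.155], [0.61, -0.0, 0.167]] [ 6.10851585e-01 -3.42871825e-06  1.67757132e-01]
w5 1713 [0.51123756 0.85943943] [0.4848567  0.07428241] [0.54314516 0.1722709 ]
t2 bracket 211 [[0.499, -0.059, 0.065], [0.57, -0.025, 0.163], [0.606, -0.0, 0.363]] [ 6.11890558e-01 -6.16415021e-05  3.63650734e-01]
s2 bracket 379 [[0.509, -0.059, 0.062], [0.568, -0.014, 0.117], [0.611, -0.001, 0.358]] [ 6.11809245e-01 -8.55802317e-05  3.60365969e-01]
s2 248 [0.505607  0.8627639] [0.43717839 0.0047563 ] [0.53850576 0.17766054]
w6 3007 [[0.554, -0.059, 0.064], [0.566, -0.028, 0.145], [0.582, -0.0, 0.167]] [ 5.89049734e-01 -5.31946841e-06  1.67740649e-01]
tongue_tip 0.68 [114.4, 273.7] [0.48007963 0.02938573 0.16485069]
pin_nominal 0.77 [39.1, 261.2] [0.55267307 0.04370281 0.06439788]
```

View pics/w6.png

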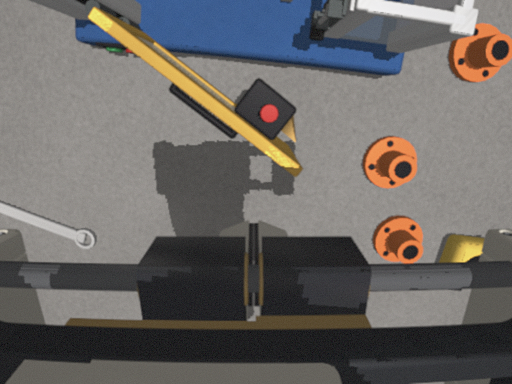

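The door's top edge runs from (95,15) to (295,165), with the latch case at (265,108). The shut fingers at (253,240) are in front of its free end and clear of it. Going down.

{"api": "play_rows", "payload": {
  "increments": "0 0 3 0 -1; 0 0 3.2 0 -1; 0 0 3 0 -1; 0 0 2.5 0 -1; 0 0 1.4 0 -1"
}}

```text
clock: 13.7
position: [0.4188, 0.0379, 0.1158]
ee_rot: [-3.135, -0.195, 0.005]
force: [-0.3, 0.6, 0.3]
width: 0.003
gripper_force: 0.0
```

{"api": "play_rows", "payload": {
  "increments": "0 0 0 0 -1; 0 0 0 0 -1; 0.2 0 0 0 -1; 0.2 0 0 0 -1; 0.2 0 0 0 -1"
}}

```text
clock: 14.12
position: [0.4271, 0.0387, 0.1195]
ee_rot: [-3.135, -0.194, -0.004]
force: [-0.6, 0.2, 0.1]
width: 0.005
gripper_force: 0.0
```

```bash
python3 - <<'E'
from h import *
plan([.53,.008,.118],7)
H=np.array([.543,.176])
for a in (.534,.4,.3,.2,.1,0,-.09): print(a,np.round(H+.17*np.array([-np.sin(a),-np.cos(a)])-.0145*np.array([np.cos(a),-np.sin(a)]),4))
E
```

```text
yaw 7.1 turn 0.1 shift cm [9.84 4.3  0.17] pos [0.4271 0.0387 0.1195] tilt [ 2.3e-03  2.0e-04 -1.0e+00] t 14.12 F [-0.61  0.2   0.09] w 0.005 gf 0.0
0.534 [0.444 0.037]
0.4 [0.4634 0.0251]
0.3 [0.4789 0.0179]
0.2 [0.495  0.0123]
0.1 [0.5116 0.0083]
0 [0.5285 0.006 ]
-0.09 [0.5438 0.0054]
```

{"api": "play_rows", "payload": {
  "increments": "0.2 0.1 0 0 -1; 0.2 0.1 0 0 -1; 0.2 0.1 0 0 -1; 0.2 0.1 0 0 -1; 0.2 0.1 0 0 -1"
}}

```text
clock: 14.53
position: [0.4365, 0.0346, 0.1184]
ee_rot: [3.135, 0.194, -0.0]
force: [-1.0, -0.8, -0.2]
width: 0.004
gripper_force: 0.3
```

{"api": "play_rows", "payload": {
  "increments": "0.2 0.1 0 0 -1; 0.2 0.1 0 0 -1; 0.2 0.1 0 0 -1; 0.2 0.1 0 0 -1; 0.2 0.1 0 0 -1"
}}

```text
clock: 14.95
position: [0.4471, 0.0309, 0.1184]
ee_rot: [3.135, 0.195, -0.0]
force: [-1.6, -0.4, -0.1]
width: 0.008
gripper_force: 0.3
```

{"api": "play_rows", "payload": {
  "increments": "0.2 0.1 0 0 -1; 0.2 0.1 0 0 -1; 0.2 0.1 0 0 -1; 0.2 0.1 0 0 -1; 0.2 0.1 0 0 -1"
}}

```text
clock: 15.37
position: [0.4577, 0.0272, 0.1184]
ee_rot: [3.135, 0.195, -0.0]
force: [-1.1, -0.3, -0.0]
width: 0.002
gripper_force: 0.3
```

```bash
cat > door.py <<'E'
from h import *
plan([.528,.006,.118],7)
p=vision.get_image("top"); W=cloud(p); x,y,z=W[...,0],W[...,1],W[...,2]
hsv=cv2.cvtColor(p["frame"],cv2.COLOR_RGB2HSV)
m=(hsv[...,0]>15)&(hsv[...,0]<35)&(hsv[...,1]>120)&(x>.42)&(x<.6)&(y>-.05)&(y<.2)&(z>.15)&(z<.18); Q=W[m]
if len(Q)>15:
    l=cv2.fitLine(Q[:,:2].astype(np.float32),cv2.DIST_HUBER,0,.01,.01).ravel(); t=(Q[:,:2]-l[2:])@l[:2]; e=l[2:]+l[:2]*np.c_[[t.min(),t.max()]]
    print("door",len(Q),"a",round(float(np.arctan(l[0]/l[1])),3),np.round(e,3).tolist())
E
python3 door.py
```

```text
yaw 7.11 turn 0.11 shift cm [6.72 2.96 0.04] pos [0.4577 0.0272 0.1184] tilt [-1.e-04 -1.e-04 -1.e+00] t 15.37 F [-1.12 -0.35 -0.02] w 0.002 gf 0.3325445621868539
door 96 a 0.394 [[0.512, 0.1], [0.545, 0.178]]
```

{"api": "play_rows", "payload": {
  "increments": "0.2 0.11 0 0 -1; 0.2 0.11 0 0 -1; 0.2 0.11 0 0 -1; 0.2 0.11 0 0 -1; 0.2 0.11 0 0 -1"
}}

```text
clock: 15.83
position: [0.4683, 0.023, 0.1184]
ee_rot: [3.136, 0.195, -0.0]
force: [-0.4, -0.4, -0.5]
width: 0.003
gripper_force: 0.3
```

{"api": "play_rows", "payload": {
  "increments": "0.2 0.11 0 0 -1; 0.2 0.11 0 0 -1; 0.2 0.1 0 0 -1; 0.2 0.1 0 0 -1; 0.2 0.1 0 0 -1"
}}

```text
clock: 16.25
position: [0.4789, 0.0192, 0.1184]
ee_rot: [-3.136, -0.195, -0.0]
force: [0.2, 0.5, -0.1]
width: 0.006
gripper_force: 0.3
```

{"api": "play_rows", "payload": {
  "increments": "0.2 0.09 0 0 -1; 0.2 0.09 0 0 -1; 0.2 0.09 0 0 -1; 0.15 0.06 0 0 -1; 0.1 0.04 0 0 -1"
}}

```text
clock: 16.67
position: [0.4878, 0.0165, 0.1184]
ee_rot: [3.136, 0.195, 0.0]
force: [-0.7, 0.8, 0.3]
width: 0.002
gripper_force: 0.3
```

```bash
python3 door.py
```

```text
yaw 7.1 turn 0.1 shift cm [3.86 1.53 0.04] pos [0.4878 0.0165 0.1184] tilt [ 1.e-04 -0.e+00 -1.e+00] t 16.67 F [-0.67  0.85  0.27] w 0.002 gf 0.25659992708824575
door 107 a 0.197 [[0.524, 0.079], [0.543, 0.176]]
```

{"api": "play_rows", "payload": {
  "increments": "0.1 0.03 0 0 -1; 0.1 0.03 0 0 -1; 0.1 0.03 0 0 -1; 0.1 0.03 0 0 -1; 0.1 0.03 0 0 -1"
}}

```text
clock: 17.13
position: [0.4928, 0.0156, 0.1184]
ee_rot: [3.135, 0.195, -0.0]
force: [-0.6, 0.1, -0.7]
width: 0.006
gripper_force: 0.3
```

{"api": "play_rows", "payload": {
  "increments": "0.1 0.03 0 0 -1; 0.1 0.03 0 0 -1; 0.1 0.03 0 0 -1"
}}

```text
clock: 17.38
position: [0.4959, 0.0151, 0.1184]
ee_rot: [3.135, 0.195, -0.0]
force: [-1.3, 0.5, 0.0]
width: 0.004
gripper_force: 0.3
```

{"api": "play_rows", "payload": {
  "increments": "0.1 0.03 0 0 -1; 0.1 0.03 0 0 -1; 0.1 0.03 0 0 -1"
}}

```text
clock: 17.63
position: [0.499, 0.0146, 0.1184]
ee_rot: [3.136, 0.195, -0.0]
force: [-0.8, 0.3, 0.4]
width: 0.003
gripper_force: 0.3
```

{"api": "play_rows", "payload": {
  "increments": "0.1 0.05 0 0 -1; 0.1 0.05 0 0 -1; 0.1 0.05 0 0 -1"
}}

```text
clock: 17.88
position: [0.5022, 0.0137, 0.1185]
ee_rot: [-3.135, -0.195, -0.0]
force: [0.0, 0.3, -0.1]
width: -0.0
gripper_force: 0.3
```

{"api": "play_rows", "payload": {
  "increments": "0.1 0.05 0 0 -1; 0.1 0.05 0 0 -1"
}}

```text
clock: 18.05
position: [0.5043, 0.0128, 0.1185]
ee_rot: [-3.136, -0.195, -0.0]
force: [-0.5, 0.5, -0.5]
width: 0.005
gripper_force: 0.3
```

{"api": "play_rows", "payload": {
  "increments": "0.1 0.05 0 0 -1; 0.1 0.05 0 0 -1"
}}

```text
clock: 18.22
position: [0.5064, 0.012, 0.1184]
ee_rot: [-3.136, -0.195, 0.0]
force: [-0.8, 0.8, 0.1]
width: 0.003
gripper_force: 0.3
```

{"api": "play_rows", "payload": {
  "increments": "0.1 0.03 0 0 -1; 0.1 0.03 0 0 -1"
}}

```text
clock: 18.38
position: [0.5084, 0.0117, 0.1184]
ee_rot: [3.136, 0.195, -0.0]
force: [-0.9, 0.9, -0.1]
width: 0.004
gripper_force: 0.3
```

{"api": "play_rows", "payload": {
  "increments": "0.1 0.03 0 0 -1; 0.1 0.03 0 0 -1"
}}

```text
clock: 18.55
position: [0.5105, 0.0113, 0.1184]
ee_rot: [3.136, 0.195, -0.0]
force: [-0.6, 0.2, 0.4]
width: 0.002
gripper_force: 0.3
```

{"api": "play_rows", "payload": {
  "increments": "0.1 0.02 0 0 -1; 0.1 0.02 0 0 -1"
}}

```text
clock: 18.72
position: [0.5125, 0.0112, 0.1184]
ee_rot: [3.135, 0.195, 0.0]
force: [-0.8, -0.5, 0.4]
width: 0.002
gripper_force: 0.3
```

{"api": "play_rows", "payload": {
  "increments": "0.1 0.02 0 0 -1; 0.1 0.02 0 0 -1"
}}

```text
clock: 18.88
position: [0.5146, 0.011, 0.1184]
ee_rot: [3.135, 0.195, -0.0]
force: [0.3, -0.1, 0.6]
width: 0.005
gripper_force: 0.3
```

{"api": "play_rows", "payload": {
  "increments": "0.1 0.02 0 0 -1; 0.1 0.02 0 0 -1"
}}

```text
clock: 19.05
position: [0.5166, 0.0108, 0.1184]
ee_rot: [3.135, 0.195, 0.0]
force: [-0.9, -0.4, 0.8]
width: 0.002
gripper_force: 0.3
```

```bash
python3 door.py
```

```text
yaw 7.1 turn 0.1 shift cm [1.07 0.62 0.04] pos [0.5166 0.0108 0.1184] tilt [ 0.e+00 -1.e-04 -1.e+00] t 19.05 F [-0.87 -0.43  0.76] w 0.002 gf 0.2689862810075283
door 76 a 0.061 [[0.54, 0.114], [0.544, 0.178]]
```

{"api": "play_rows", "payload": {
  "increments": "0.1 0.02 0 0 -1; 0.1 0.02 0 0 -1"
}}

```text
clock: 19.27
position: [0.5185, 0.0107, 0.1184]
ee_rot: [3.135, 0.195, -0.0]
force: [-0.5, 0.2, 0.4]
width: 0.003
gripper_force: 0.3
```

{"api": "play_rows", "payload": {
  "increments": "0.1 0.02 0 0 -1; 0.1 0.02 0 0 -1"
}}

```text
clock: 19.43
position: [0.5198, 0.0106, 0.1183]
ee_rot: [3.135, 0.195, -0.003]
force: [-5.6, -0.1, 3.6]
width: 0.003
gripper_force: 2.7
```

{"api": "play_rows", "payload": {
  "increments": "0.1 0.02 0 0 -1"
}}

```text
clock: 19.52
position: [0.5206, 0.0105, 0.1183]
ee_rot: [3.135, 0.195, -0.003]
force: [-6.2, 0.7, 5.0]
width: 0.005
gripper_force: 3.0
```

{"api": "play_rows", "payload": {
  "increments": "0.1 0.02 0 0 -1; 0.1 0.02 0 0 -1"
}}

```text
clock: 19.68
position: [0.5224, 0.0105, 0.1183]
ee_rot: [3.135, 0.195, -0.004]
force: [-7.2, 0.8, 5.1]
width: 0.006
gripper_force: 3.4
```

{"api": "play_rows", "payload": {
  "increments": "0.1 0.02 0 0 -1; 0.1 0.02 0 0 -1"
}}

```text
clock: 19.85
position: [0.5242, 0.0103, 0.1183]
ee_rot: [3.135, 0.195, -0.004]
force: [-6.9, 1.1, 5.3]
width: 0.005
gripper_force: 3.9
```

{"api": "play_rows", "payload": {
  "increments": "0.1 0.02 0 0 -1; 0.1 0.02 0 0 -1"
}}

```text
clock: 20.02
position: [0.526, 0.0103, 0.1183]
ee_rot: [-3.135, -0.195, 0.005]
force: [-9.7, 0.7, 6.4]
width: 0.005
gripper_force: 4.3
```

{"api": "play_rows", "payload": {
  "increments": "0.1 0.02 0 0 -1; 0.1 0.02 0 0 -1"
}}

```text
clock: 20.18
position: [0.5278, 0.0103, 0.1182]
ee_rot: [-3.135, -0.195, 0.006]
force: [-10.0, 1.8, 8.5]
width: 0.006
gripper_force: 4.7
```

{"api": "play_rows", "payload": {
  "increments": "0.05 0.01 -0.02 0 -1; 0.05 0.01 0 0 -1"
}}

```text
clock: 20.35
position: [0.5287, 0.0102, 0.1183]
ee_rot: [-3.135, -0.195, 0.006]
force: [-8.4, 2.4, 6.0]
width: 0.004
gripper_force: 4.4
```

{"api": "play_rows", "payload": {
  "increments": "0.05 0.01 0 0 -1; 0.05 0.01 0 0 -1"
}}

```text
clock: 20.52
position: [0.5307, 0.0102, 0.1184]
ee_rot: [-3.135, -0.195, 0.003]
force: [-2.6, 1.3, 0.2]
width: 0.002
gripper_force: 1.4
```

{"api": "play_rows", "payload": {
  "increments": "0.05 0.01 0 0 -1; 0.05 0.01 0 0 -1"
}}

```text
clock: 20.68
position: [0.5334, 0.0096, 0.1188]
ee_rot: [3.135, 0.195, 0.002]
force: [-0.3, -1.1, -0.6]
width: 0.003
gripper_force: 0.0
```

{"api": "play_rows", "payload": {
  "increments": "0.05 0.01 0 0 -1"
}}

```text
clock: 20.77
position: [0.5338, 0.0096, 0.1188]
ee_rot: [3.136, 0.194, 0.001]
force: [-2.1, 0.9, 1.6]
width: 0.002
gripper_force: 0.9
```

{"api": "play_rows", "payload": {
  "increments": "0.05 0.01 0 0 -1"
}}

```text
clock: 20.85
position: [0.5338, 0.0096, 0.1186]
ee_rot: [3.136, 0.195, -0.0]
force: [-2.8, 1.3, 1.9]
width: 0.004
gripper_force: 1.5
```

{"api": "play_rows", "payload": {
  "increments": "0.03 0 0 0 -1; 0 0 0 0 -1"
}}

```text
clock: 21.02
position: [0.5338, 0.0096, 0.1186]
ee_rot: [3.135, 0.195, -0.001]
force: [-3.1, -0.1, 1.3]
width: 0.002
gripper_force: 1.6
```

{"api": "play_rows", "payload": {
  "increments": "0.03 0 0 0 -1; 0 0 0 0 -1"
}}

```text
clock: 21.18
position: [0.5339, 0.0096, 0.1186]
ee_rot: [3.135, 0.194, -0.001]
force: [-4.8, -0.3, 3.1]
width: 0.005
gripper_force: 2.4
```

```bash
python3 door.py
```

```text
yaw 7.1 turn 0.1 shift cm [-0.63  0.28  0.06] pos [0.5339 0.0096 0.1186] tilt [-9.e-04 -2.e-04 -1.e+00] t 21.18 F [-4.84 -0.3   3.14] w 0.005 gf 2.438376676873304
door 81 a -0.059 [[0.544, 0.174], [0.547, 0.112]]
```

{"api": "play_rows", "payload": {
  "increments": "-0.05 0 0 0 -1; -0.05 0 0 0 -1; -0.05 0 0 0 -1; 0 0 0 0 -1"
}}

```text
clock: 21.57
position: [0.5335, 0.0095, 0.1188]
ee_rot: [-3.136, -0.195, -0.002]
force: [-0.9, -0.4, -0.4]
width: 0.005
gripper_force: 0.0
```

```bash
python3 door.py
```

```text
yaw 7.11 turn 0.11 shift cm [-0.59  0.28  0.08] pos [0.5335 0.0095 0.1188] tilt [ 1.3e-03  1.0e-04 -1.0e+00] t 21.57 F [-0.91 -0.36 -0.44] w 0.005 gf 0.0
door 78 a -0.053 [[0.543, 0.178], [0.547, 0.111]]
```

Contact force vanished within 0.4 mm of backing off, so the stop isn't pushing the door back out onto the fingers. Backing away and checking.

{"api": "play_rows", "payload": {
  "increments": "-0.2 0 0 0 -1; -0.5 0 0 0 -1; -1.5 0 0 0 -1; -2.5 0 0 0 -1; -3 0 0 0 -1"
}}

```text
clock: 22.03
position: [0.4565, 0.0002, 0.1186]
ee_rot: [-3.135, -0.195, -0.002]
force: [0.3, 0.4, 1.2]
width: 0.002
gripper_force: 0.0
```

{"api": "play_rows", "payload": {
  "increments": "-2 0 -2 0 -1; 0 0 -4 0 -1; 0 0 -4 0 -1; 0 0 -3 0 -1; 0 0 0 0 -1"
}}

```text
clock: 22.45
position: [0.4394, -0.0021, 0.2546]
ee_rot: [3.135, 0.194, 0.016]
force: [0.7, -0.2, 0.9]
width: 0.004
gripper_force: 0.0
```

{"api": "play_rows", "payload": {
  "increments": "2 0 0 0 -1; 2 0 0 0 -1; 2 0 0 0 -1; 0 0 0 0 -1; 0 0 0 0 -1"
}}

```text
clock: 22.87
position: [0.4962, 0.0051, 0.2482]
ee_rot: [-3.135, -0.195, 0.001]
force: [-0.6, 0.6, -0.3]
width: 0.004
gripper_force: 0.0
```

{"api": "play_rows", "payload": {
  "increments": "0 0 0 0 -1; 0 0 0 0 -1; 0 0 0 0 -1; 0 0 0 0 -1; 0 0 0 0 -1"
}}

```text
clock: 23.28
position: [0.4959, 0.0048, 0.2488]
ee_rot: [3.135, 0.194, 0.0]
force: [-0.4, -0.0, -0.2]
width: 0.007
gripper_force: 0.0
```

```bash
python3 door.py; python3 - <<'E'
from h import *
p=vision.get_image("wrist"); W=cloud(p); x,y,z=W[...,0],W[...,1],W[...,2]
cv2.imwrite("pics/w7.png",cv2.resize(p["frame"][:250],(800,390),interpolation=cv2.INTER_CUBIC)[...,::-1])
hsv=cv2.cvtColor(p["frame"],cv2.COLOR_RGB2HSV)
m=(hsv[...,0]>15)&(hsv[...,0]<35)&(hsv[...,1]>120)&(x>.48)&(x<.6)&(y>-.05)&(y<.2)&(z>.155)&(z<.18); Q=W[m]
l=cv2.fitLine(Q[:,:2].astype(np.float32),cv2.DIST_HUBER,0,.01,.01).ravel(); t=(Q[:,:2]-l[2:])@l[:2]
print(len(Q),"a",np.arctan(l[0]/l[1]),l[2:]+l[:2]*t.min(),l[2:]+l[:2]*t.max())
E
```

```text
yaw 7.1 turn 0.1 shift cm [ 3.2   0.27 13.08] pos [0.4959 0.0048 0.2488] tilt [ 2.e-04 -2.e-04 -1.e+00] t 23.28 F [-0.44 -0.02 -0.17] w 0.007 gf 0.0
door 80 a -0.095 [[0.543, 0.174], [0.553, 0.068]]
3251 a -0.046477035 [0.54198026 0.17330045] [ 0.55123818 -0.02574953]
```

View pics/w7.png

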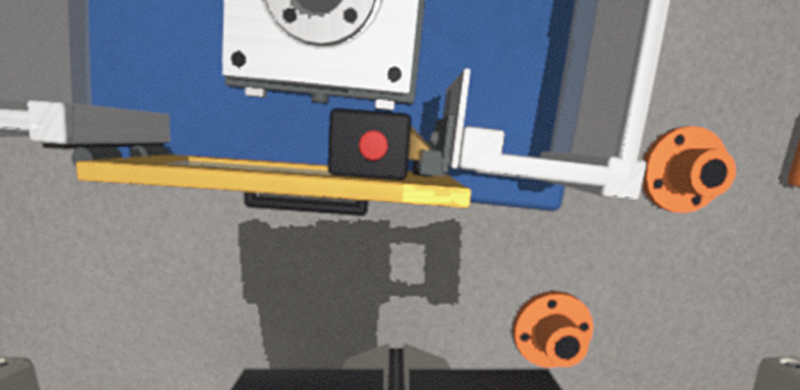

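The door has stayed shut, with the brass tongue at (418,148) out beside the bracket. I'll go lower for one closer look at the tongue and pin.

{"api": "play_rows", "payload": {
  "increments": "0.8 1.2 2 0 -1; 0 0 2 0 -1; 0 0 1.6 0 -1; 0 0 0.5 0 -1; 0 0 0 0 -1"
}}

```text
clock: 23.8
position: [0.5047, -0.006, 0.1865]
ee_rot: [-3.135, -0.195, 0.004]
force: [0.2, -0.5, -0.4]
width: 0.001
gripper_force: 0.0
```

{"api": "play_rows", "payload": {
  "increments": "0 0 0 0 -1; 0 0 0 0 -1; 0 0 0 0 -1; 0 0 0 0 -1"
}}

```text
clock: 24.13
position: [0.5061, -0.0059, 0.1885]
ee_rot: [3.135, 0.195, 0.002]
force: [0.0, -0.8, 0.5]
width: 0.005
gripper_force: 0.0
```

```bash
python3 - <<'E'
from h import *
p=vision.get_image("wrist"); W=cloud(p); x,y,z=W[...,0],W[...,1],W[...,2]
hsv=cv2.cvtColor(p["frame"],cv2.COLOR_RGB2HSV)
m=(abs(x-.565)<.04)&(abs(y+.012)<.035)&(z>.1); r,c=np.where(m); r0,r1,c0,c1=max(r.min()-5,0),r.max()+5,c.min()-5,c.max()+5
print(r0,r1,c0,c1, arm.observe()["position"])
k=min(790/(c1-c0),590/(r1-r0)); crop=p["frame"][r0:r1,c0:c1]
g=np.clip(255*(crop/255.)**.55,0,255).astype(np.uint8)
cv2.imwrite("pics/w8.png",cv2.resize(g,None,fx=k,fy=k,interpolation=cv2.INTER_CUBIC)[...,::-1]); print("scale",k)
br=(hsv[...,0]>8)&(hsv[...,0]<28)&(hsv[...,1]>70)&(z>.11)&(z<.15)&(x>.553)&(x<.6)&(y<.02)&(y>-.04)
print("brass",br.sum(),np.percentile(W[br],[2,50,98],axis=0).round(4).tolist() if br.any() else "")
# coarse map of z (mm) over latch region
for xx in np.arange(.548,.592,.003):
    print(round(xx,3),[int(1000*np.nanmax(z[q])) if (q:=(abs(x-xx)<.0015)&(abs(y-yy)<.0015)).any() else 0 for yy in np.arange(.006,-.03,-.003)])
E
```

```text
51 388 116 464 [ 0.50596997 -0.00590448  0.18831737]
scale 1.7507418397626113
brass 653 [[0.5541, -0.0233, 0.1145], [0.5556, 0.0013, 0.1441], [0.5798, 0.0138, 0.1494]]
0.548 [164, 165, 164, 165, 164, 165, 164, 164, 164, 165, 165, 164]
0.551 [165, 164, 165, 165, 164, 164, 164, 165, 164, 165, 164, 163]
0.554 [164, 165, 164, 164, 164, 164, 164, 164, 164, 164, 164, 163]
0.557 [150, 46, 98, 0, 0, 0, 0, 0, 120, 163, 163, 102]
0.56 [150, 0, 157, 157, 157, 157, 157, 0, 0, 0, 0, 0]
0.563 [150, 0, 157, 157, 157, 157, 159, 0, 0, 0, 0, 164]
0.566 [150, 146, 158, 157, 157, 158, 159, 161, 165, 166, 166, 166]
0.569 [150, 146, 157, 157, 157, 157, 159, 161, 166, 167, 166, 166]
0.572 [148, 145, 157, 157, 156, 157, 159, 161, 166, 166, 167, 166]
0.575 [149, 145, 146, 145, 100, 158, 158, 162, 166, 166, 167, 167]
0.578 [149, 146, 144, 100, 100, 157, 159, 161, 166, 167, 166, 166]
0.581 [149, 144, 46, 46, 46, 158, 158, 161, 166, 166, 166, 166]
0.584 [147, 47, 46, 45, 47, 159, 158, 162, 166, 166, 166, 166]
0.587 [46, 46, 46, 48, 47, 158, 159, 161, 161, 0, 0, 0]
0.59 [46, 47, 46, 46, 46, 158, 159, 162, 161, 0, 0, 0]
```

View pics/w8.png

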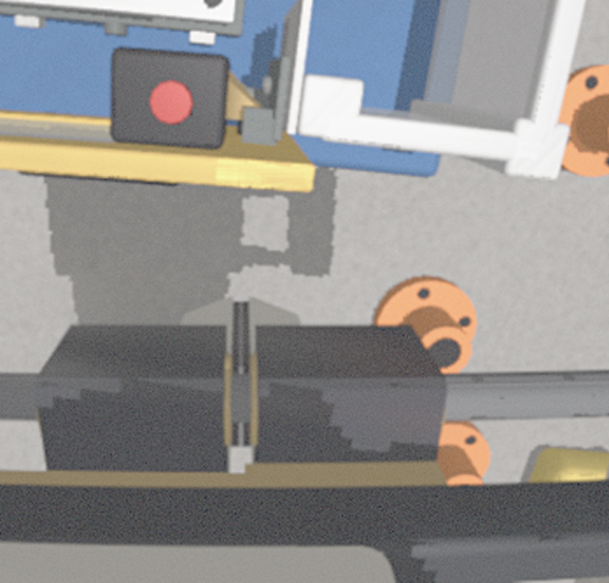

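The tongue's slope is at (240,95), running in under the grey pin arm at (262,122). I'll compare its protrusion in door coordinates with that of the open door, where it was fully out.

```bash
python3 - <<'E'
from h import *
d=np.load("w6.npz"); p=vision.get_image("wrist")
H=np.array([.5425,.1745])
for nm,W,f,a in (("open",d["W"],d["f"],.536),("now",cloud(p),p["frame"],-.0465)):
    q=W[...,:2]-H; r=q@np.array([-np.sin(a),-np.cos(a)]); n=q@np.array([np.cos(a),-np.sin(a)]); z=W[...,2]
    hsv=cv2.cvtColor(f,cv2.COLOR_RGB2HSV)
    br=(hsv[...,0]>8)&(hsv[...,0]<25)&(hsv[...,1]>90)&(z>.12)&(z<.152)&(n>.008)&(n<.06)&(r>.15)&(r<.2)
    print(nm,br.sum())
    for k in np.arange(.008,.046,.003):
        m=br&(abs(n-k)<.0015)
        if m.sum()>1: print(round(k,3),m.sum(),np.round([r[m].min(),r[m].max(),np.median(z[m])],4))
    yl=(hsv[...,0]>15)&(hsv[...,0]<35)&(hsv[...,1]>120)&(z>.16)&(z<.17)&(r>.02)&(r<.21)&(abs(n)<.02); print("frame n median",np.median(n[yl]),"r max",r[yl].max())
E
```

```text
open 187
0.017 53 [0.1688 0.1855 0.1447]
0.02 52 [0.1691 0.1836 0.1447]
0.023 40 [0.1687 0.1798 0.1449]
0.026 27 [0.169  0.1757 0.1447]
0.029 13 [0.1696 0.1741 0.1445]
frame n median -0.00020099681961258976 r max 0.20008422707564497
now 291
0.008 5 [0.1689 0.1691 0.1464]
0.011 5 [0.1688 0.1691 0.1465]
0.014 3 [0.169  0.171  0.1433]
0.017 46 [0.169  0.1749 0.1447]
0.02 69 [0.1688 0.1809 0.1446]
0.023 78 [0.1686 0.1795 0.1445]
0.026 53 [0.1684 0.1761 0.1447]
0.029 29 [0.1688 0.1733 0.1444]
0.032 3 [0.1687 0.1693 0.148 ]
frame n median -0.0005628257614541988 r max 0.20083847054508455
```

The slope profile is the same as with the tongue fully out (0.1795 vs 0.1798 m at depth 0.023). With the force peak, the drop and the door holding, it is latched. Handing in.

```bash
python3 -c "
from cell import job
print(job.sign_off())"
```

```text
the job is handed in; nothing more can be done
None
```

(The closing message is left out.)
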